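Load the grease brush and close the grease pot

ROBOT

A 6-joint arm with a two-finger parallel gripper is mounted at the origin on the work surface. World frame = base frame: x ahead of the robot, y to its left, z up, the work surface at z = 0. Lengths are in mm, angles in rad, forces in N, time in s.
With the tool pointing down it reaches from about 325 to 875 mm from the base axis. Payload 4.4 kg.
Tool frame: the origin (TCP) lies between the finger pads; the fingertips stand 11 mm ahead of it and the grasp point (between the pads) lies 8 mm behind it; z points along the fingers, y is the line along which they close (so a half turn about z gives the same grasp; the last joint's range is limited). The gripper opens to 85 mm and grips with 20 to 120 N. Pads are 22 mm wide; open, the fingers measure 114 mm over their backs; the gripper's body (76 mm by 85 mm) begins 54 mm behind the grasp point. The pads swing forward as they close: fully open they stand 13 mm farther back than shut.
Start: joints at [-1.367, 0.207, 1.542, -0, 1.393, -0.15], TCP at [199.744, -539.193, 242.282] pointing down, gripper open.
Joint ranges: [-2.73, 2.73], [-0.86, 2.22], [0.23, 2.46], [-1.11, 4.25], [0.08, 2.63], [-2.82, 2.82]. Speed limits (rad/s): [2.79, 2.79, 3.14, 3.14, 3.14, 3.14].

INTERFACE

Orientations are given as a unit quaternion [x, y, z, w].
In Python, from plant import bot gives the robot as it stands. The module is installed in compiled form; this text tells all that it offers.
- The arm moves only by the shell command python3 -m crank 'ROWS' [FORCE]. ROWS is JSON, a list that holds one entry, the list of rows, each a list of 5 numbers: the closure, from -1 (fully open) to 1 (shut), then the shift along the tool's x, y, z in m, then the turn about the tool's z in rad. A call has 1 to 5 rows; each row shifts and turns the commanded pose from where the row before left it, along the tool's axes as they then stand; what a row does not reach is not made up. A row lasts 1/12 s, in which the tool goes at most 41.7 mm and 7.16 degrees, less where a joint would pass 70% of its speed; a pose out of reach is approached as far as the arm can. A call with a gripper value outside its range is refused whole. The fingers move at their own pace and stop on an object; FORCE is the grip in N (left out, the last holds). Time passes only in rows, so rows that do not move let the fingers close. It gives the time, the measured TCP pose, the force, the opening and the grip force at its end, in the units of the state.
- bot.state(): the state, without advancing time (a new reading comes with each control period).
- bot.read_camera(name): name is "side" or "top" or "wrist"; returns the picture (480x640x3 uint8, red, green, blue); there is no depth.
- bot.calibration(name): a dict with "fx", "fy", "cx", "cy" (pixels), "pose" (4x4, takes a point from camera to world coordinates). Camera axes: x right, y down, z forward; pixel columns grow to the right and rows downward; lengths in mm; the calibration is good to about 2 mm. A picture is of the moment at which its call begins: read the wrist's pose just before it. calibration takes no time and is no camera call; for the wrist camera it gives the pose at the moment of the call.
- bot.job_done(): hands the job in; it is judged then, once.
The state is a dict: "clock": time; "joints": joint angles; "qd": joint speeds; "joint_torque": joint torques, N m; "eef_pos": TCP position; "ee_rot": TCP orientation; "wrist_force": force on the tool from outside, world axes, zero at the start; "torque": the same for the moment, N m; "grip_width": finger opening in mm; "grasp_force": force on a finger pad.
Only numpy, scipy, OpenCV 4.12 (cv2) and the standard library are available. Lean on these libraries where they do the work, as an engineer would, in place of code of your own. Each camera call takes 0.05 s, during which the arm holds its last target. There are 200 camera calls.

TASK

Load the grease brush: take it from its rest, dip its bristle end well down into the open grease pot for a moment while holding it, and lay it back across both notches of its rest as it lay before. Then close the pot by setting its lid squarely on, fully down. Work gently and drop nothing, do not push the pot about or tip it, never let the bristles touch the bench, and leave the can, the latch unit and the spanner alone.

Things in the scene. Friction and masses are not known exactly. Their poses are not given: they have to be found in the camera images.
- brush: Flat grease brush, 200 mm long, 90 g: pale wooden handle 150 long, 24 wide (y), 18 thick (z), steel ferrule 30 wide, black bristles 30 long, 28 wide, 12 thick. Origin mid-thickness on its centreline, by its centre of mass, 110 mm from the bristle end, 90 from the handle end; +x to the bristles, z up. Starts level across the rest, origin 44 mm above the bench, bristles roughly towards the robot.
- brush_tip (a point): Middle of the brush's bristle end, 110 mm along the brush's +x from its origin.
- rest: Grey brush rest fixed to the bench: base plate 130 x 90 x 8 mm, two upright notched plates 8 mm thick at x = -45 and +45 mm (82 mm between them for the fingers). Notch floors 35 mm above the bench, notches 40 mm wide (y), horns up to 53 mm. Origin: centre of the underside; the brush lies along its x, brush origin 44 mm above the rest's origin.
- pot: Open round plain steel grease pot, upright, loose on the bench, about 0.6 kg: 110 mm outer diameter, 70 mm high, wall 4 mm (102 mm inner diameter), floor 8 mm thick. Origin: centre of the underside, z up.
- pot_rim (a point): Centre of the pot's mouth, at rim height, 70 mm above its underside.
- lid: The pot's loose steel lid, 160 g, lying right way up on the bench: disc 114 mm across, 5 thick; beneath it a tapering plug 6 deep (93 mm across at the disc, 80 at the bottom) that goes inside the pot's mouth; on top a black knob 28 mm across, 11 to 48 mm above the origin. Origin: centre of the plug's underside, z up. Fully down on the pot, the origin is 6 mm below the rim.
- lid_knob (a point): Grip point on the axis of the lid's knob, 38 mm above the lid's origin.
- can: Bystander: closed upright aluminium can, 72 mm diameter, 75 mm high. Origin: centre of the underside.
- latch: Bystander: brass-coloured latch unit, a flat plate 80 x 140 mm with a round hub and a steel bolt, about 40 mm high. Origin: centre of the underside.
- spanner: Bystander: steel spanner lying flat beyond the work, about 175 mm long. Origin: centre of the underside.
There are look-alikes about, which are no part of the job. Several things have the shape of the brush; the one meant has the colours described above. Leave any green look-alike of the pot alone.

How it is judged (in metres and radians):
On the way, in this order (a step that is already met when the one before it is completed fails the run):
1. the held brush's bristle end is inside the pot, at least 20 mm below the rim (z of brush_tip in the frame of pot_rim between -0.066 and -0.02 m and horizontal distance between brush_tip and pot_rim below 0.052 m and contact force between the fingers and brush above 0.5 N), for 0.2 s.
2. the brush lies released and level across both notches of its rest (x of brush in the frame of rest between -0.035 and 0.035 m and y of brush in the frame of rest between -0.014 and 0.014 m and z of brush in the frame of rest between 0.038 and 0.05 m and angle between the x axis of brush and the x axis of rest, either way round below 0.2 rad and angle between the z axis of brush and the z axis of rest, either way round below 0.15 rad and contact force between the fingers and brush below 0.1 N and linear speed of brush below 0.02 m/s), for 0.3 s.
3. the lid sits on the pot, fully down, and is let go (z of lid in the frame of pot_rim below -0.003 m and horizontal distance between lid and pot_rim below 0.01 m and angle between the z axis of lid and the z axis of pot, either way round below 0.06 rad and contact force between the fingers and lid below 0.1 N), for 0.3 s.
At the end, for the whole second after the job is handed in: Lid on the pot: origin 3 mm or more below the rim, within 10 mm of centre, square to 0.06 rad. Brush on its rest, either way round: within 35 mm along, 14 mm across, 38-50 mm up, aligned to 0.2, flat to 0.15 rad. Pot upright (0.05 rad), within 30 mm of its start. All released, at rest (all of step 2 and all of step 3 and distance of pot from where it was at the start of the episode below 0.03 m and angle between pot's own z axis and vertical below 0.05 rad and linear speed of each of lid, pot below 0.02 m/s); the robot touches nothing.
It fails at once if the pot is pushed more than 30 mm or tipped more than 0.25 rad (distance of pot from where it was at the start of the episode above 0.03 m or angle between pot's own z axis and vertical above 0.25 rad).
It fails at once if the bristle end comes down on the bench (its middle less than 10 mm above it) (height (world z) of brush_tip below 0.01 m).
It fails at once if the pot is pressed or struck with more than 25 N by the brush or 40 N by the lid (contact force between brush and pot above 25 N or contact force between lid and pot above 40 N).
It fails at once if the lid over the pot, or the brush over its rest, is let go more than 16 mm above where it will lie ((horizontal distance between lid and pot_rim below 0.05 m and z of lid in the frame of pot_rim above 0.01 m and contact force between the fingers and lid below 0.1 N) or (horizontal distance between brush and rest below 0.06 m and z of brush in the frame of rest above 0.06 m and contact force between the fingers and brush below 0.1 N)).
It fails at once if the can, the latch unit or the spanner is moved more than 20 mm (distance of any of can, latch, spanner from where it was at the start of the episode above 0.02 m).
It also fails if it takes over 69 s, if anything falls off the work surface, if the arm or the gripper's body presses on something with over 40 N, if the wrist force passes 120 N, or if a joint passes its speed limit or range.

## Working session

There is one attempt and no reset: what is moved stays moved. The work goes in short steps, Python scripts to look and compute and a shell command to move; the robot and the scene stay as the last step left them, time stands still between calls to the robot, and variables do not carry over. Pictures are saved under pics/ and viewed, at most 14 in all, crops included, and the job is handed in when it is done.

```bash
mkdir -p pics; cat > h.py <<'E'
import numpy as np, cv2
from plant import bot
from scipy.spatial.transform import Rotation as R
def shot(n,save=None):
    c=bot.calibration(n); im=np.array(bot.read_camera(n))[:,:,::-1].copy()
    if save: cv2.imwrite('pics/'+save+'.png',im)
    return im,c
def ray(c,u,v,z):
    P=np.array(c['pose']); d=P[:3,:3]@[(u-c['cx'])/c['fx'],(v-c['cy'])/c['fy'],1]
    o=P[:3,3]; return o+d*(z-o[2])/d[2]
def proj(c,p):
    P=np.array(c['pose']); q=P[:3,:3].T@(np.array(p)-P[:3,3])
    return c['fx']*q[0]/q[2]+c['cx'], c['fy']*q[1]/q[2]+c['cy']
E
python3 - <<'E'
from h import *
for n in('top','side'):
    im,c=shot(n,n+'0'); print(n,c['fx'],np.round(c['pose'],2).tolist())
s=bot.state(); print(s)
E
```

```text
top 558.4172075454323 [[0.02, -0.99, 0.15, 363.85], [-1.0, -0.02, -0.02, 17.33], [0.02, -0.15, -0.99, 1292.01], [0.0, 0.0, 0.0, 1.0]]
side 535.2311924052702 [[-0.72, -0.39, 0.58, -23.67], [-0.7, 0.39, -0.6, 606.34], [0.01, -0.83, -0.55, 621.42], [0.0, 0.0, 0.0, 1.0]]
{'clock': 0.1, 'joints': array([-1.36649493e+00,  2.07389725e-01,  1.54281281e+00, -6.65980408e-06,
        1.39351305e+00, -1.50486697e-01]), 'qd': array([ 0.00038993, -0.0005642 , -0.00231671, -0.00086356, -0.00113377,
        0.00155895]), 'joint_torque': array([-6.08434875e-04, -3.84095299e+01, -2.92549306e+01, -2.21132300e-04,
        4.88727252e-03,  1.34832305e-05]), 'eef_pos': array([ 199.60836527, -538.53218857,  241.20984812]), 'ee_rot': array([ 9.84306235e-01,  1.76465602e-01, -3.18336206e-05, -1.06099094e-03]), 'wrist_force': array([-1.23456985e+00, -1.23849717e-04,  5.71824849e-01]), 'torque': array([ 0.01274955, -0.01609103,  0.00793795]), 'grasp_force': 0.0, 'grip_width': 85.27200658753246}
```

View pics/top0.png

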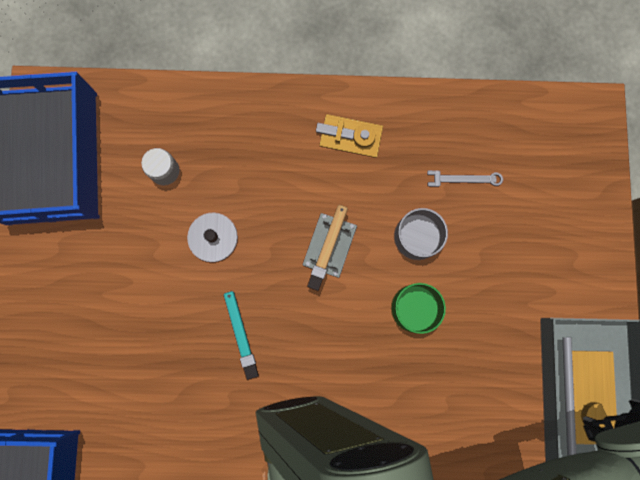

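View pics/side0.png

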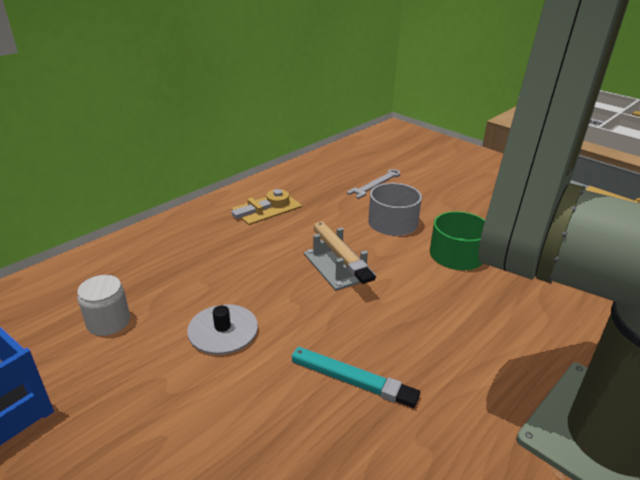

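Top view: the brush in question is the pale wood/black one at (330,248) on the grey rest. The teal one at (241,335) is a look-alike. The steel pot is at (422,234), with a green decoy at (418,308), and the lid is at (212,237). The can (158,167), latch (350,135) and spanner (465,180) are bystanders. Next I'll measure positions and confirm with an enlarged crop.

```bash
python3 - <<'E'
from h import *
im=cv2.imread('pics/top0.png'); c=bot.calibration('top')
hsv=cv2.cvtColor(im,cv2.COLOR_BGR2HSV)
def cc(m,box):
    k=np.zeros(m.shape,np.uint8);x0,y0,x1,y1=box;k[y0:y1,x0:x1]=m[y0:y1,x0:x1];
    return k
wood=cc(((hsv[...,2]>190)&(hsv[...,1]>70)&(hsv[...,0]<30)&(im[...,1]>150)).astype(np.uint8),(300,195,365,295))
ys,xs=np.nonzero(wood); pts=np.c_[xs,ys].astype(np.float32)
print('wood',len(pts),cv2.minAreaRect(pts))
dark=cc((hsv[...,2]<60).astype(np.uint8),(295,265,335,298)); ys,xs=np.nonzero(dark); b=[xs.mean(),ys.mean()];print('bristle',b,len(xs))
w=pts.mean(0); print('wood c',w, ray(c,*w,53), 'bristle', ray(c,*b,50))
grey=((hsv[...,1]<50)&(hsv[...,2]>70)).astype(np.uint8)
for n,box in dict(pot=(385,195,460,270),lid=(180,205,245,270),rest=(295,205,365,285)).items():
    m=cc(grey,box); cs,_=cv2.findContours(m,0,2); k=max(cs,key=cv2.contourArea); (u,v),r=cv2.minEnclosingCircle(k)
    print(n,u,v,r,[ray(c,u,v,z).round(1).tolist() for z in (0,8,11,70)], cv2.minAreaRect(k))
kn=cc((hsv[...,2]<60).astype(np.uint8),(195,220,230,255)); ys,xs=np.nonzero(kn); print('knob',xs.mean(),ys.mean(),ray(c,xs.mean(),ys.mean(),40))
out=np.hstack([cv2.resize(im[190:300,280:380],(400,440)),cv2.resize(im[190:300,370:470],(400,440))]); cv2.imwrite('pics/crop1.png',out)
E
```

```text
wood 492 ((331.4952087402344, 236.3130340576172), (8.161888122558594, 63.662723541259766), 20.323137283325195)
bristle [np.float64(315.05555555555554), np.float64(282.1666666666667)] 72
wood c [330.98373 237.55692] [536.92473849 -29.38738949  53.        ] bristle [436.54352611   4.00793473  50.        ]
pot 422.1380615234375 232.68252563476562 25.082395553588867 [[561.1, -245.2, 0.0], [559.9, -243.6, 8.0], [559.4, -243.0, 11.0], [550.4, -231.0, 70.0]] ((422.5000305175781, 232.5), (49.497474670410156, 48.08325958251953), 45.0)
lid 212.00634765625 237.1352081298828 25.032209396362305 [[538.6, 245.7, 0.0], [537.5, 244.3, 8.0], [537.1, 243.8, 11.0], [529.1, 233.3, 70.0]] ((212.00003051757812, 237.00003051757812), (48.08325958251953, 49.497474670410156), 45.0)
rest 329.30950927734375 246.07142639160156 33.3953742980957 [[524.2, -27.9, 0.0], [523.2, -27.6, 8.0], [522.8, -27.5, 11.0], [515.5, -25.4, 70.0]] ((328.4366455078125, 247.9773712158203), (38.74594497680664, 61.6840934753418), 19.653823852539062)
knob 210.69662921348313 235.61797752808988 [536.55268614 241.74578876  40.        ]
```

View pics/crop1.png

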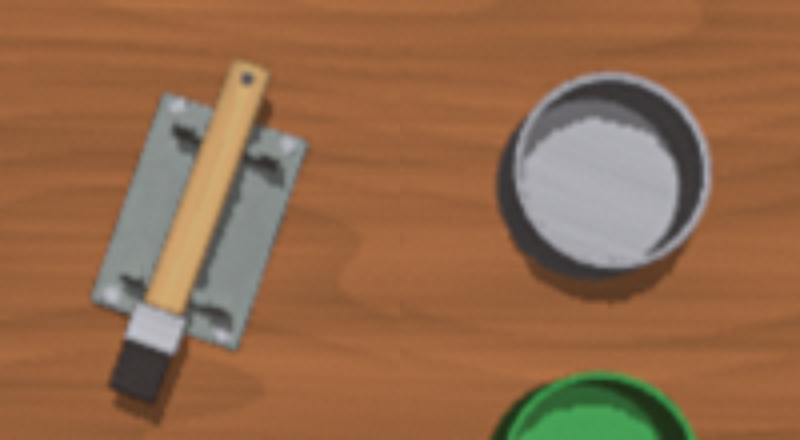

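The crop confirms it: pale handle, steel ferrule and black bristles lying in the grey rest, with the bare steel pot to its right. Next is a helper that converts a target into tool-axis rows.

```bash
cat >> h.py <<'E'
def plan(x,y,z,yaw,step=.04):
    """print shift (tool axes after the turn) and turn needed; yaw = world angle of tool x, deg"""
    s=bot.state(); M=R.from_quat(s['ee_rot']).as_matrix()
    cur=np.degrees(np.arctan2(M[1,0],M[0,0])); turn=-np.radians((yaw-cur+180)%360-180)
    a=np.radians(yaw); T=np.array([[np.cos(a),np.sin(a),0],[np.sin(a),-np.cos(a),0],[0,0,-1]]).T
    d=T.T@(np.array([x,y,z])-s['eef_pos']) if 0 else np.array([[np.cos(a),np.sin(a),0],[np.sin(a),-np.cos(a),0],[0,0,-1]])@(np.array([x,y,z])-s['eef_pos'])
    n=int(np.ceil(np.linalg.norm(d)/1000/step)); print('t',round(s['clock'],1),'at',s['eef_pos'].round(1),'yaw',cur.round(1),'turn',round(turn,3),'shift mm',d.round(1),'rows',n,'each',(d/1000/max(n,1)).round(4),'grip',round(s['grip_width'],1),round(s['grasp_force'],1),'F',s['wrist_force'].round(1))
E
sed -i "/T=np.array/d; s/d=T.T.*if 0 else /d=/" h.py; sed -i 's/turn=-np.radians/a=np.radians(yaw); turn=-np.radians/' h.py
python3 -m crank '[[[-1,0,0,0,0.12],[-1,0,0,0,0.12],[-1,0,0,0,0.12],[-1,0,0,0,0.12],[-1,0,0,0,0.12]]]'
python3 -m crank '[[[-1,0,0,0,0.08]]]'
python3 -c "
from h import *
plan(585,-47,180,-18.5)"
```

```text
clock: 0.52
eef_pos: [199.6, -538.7, 241.6]
ee_rot: [0.992, -0.125, -0.0, -0.001]
wrist_force: [0.2, 0.5, 0.1]
grip_width: 85.4
grasp_force: 0.0
clock: 0.6
eef_pos: [199.7, -538.8, 241.6]
ee_rot: [0.986, -0.164, -0.0, -0.001]
wrist_force: [-0.9, -0.4, -0.3]
grip_width: 85.6
grasp_force: 0.0
t 0.6 at [ 199.7 -538.8  241.6] yaw -18.9 turn -0.008 shift mm [ 209.4 -588.6   61.6] rows 16 each [ 0.0131 -0.0368  0.0038] grip 85.6 0.0 F [-0.9 -0.4 -0.3]
```

```bash
A='x'
python3 -m crank '[[[-1,0.013,-0.037,0.004,0],[-1,0.013,-0.037,0.004,0],[-1,0.013,-0.037,0.004,0],[-1,0.013,-0.037,0.004,0],[-1,0.013,-0.037,0.004,0]]]' >/dev/null
python3 -m crank '[[[-1,0.013,-0.037,0.004,0],[-1,0.013,-0.037,0.004,0],[-1,0.013,-0.037,0.004,0],[-1,0.013,-0.037,0.004,0],[-1,0.013,-0.037,0.004,0]]]' >/dev/null
python3 -m crank '[[[-1,0.013,-0.037,0.004,0],[-1,0.013,-0.037,0.004,0],[-1,0.013,-0.037,0.004,0],[-1,0.013,-0.037,0.004,0],[-1,0.013,-0.037,0.004,0]]]' >/dev/null
python3 -m crank '[[[-1,0.013,-0.037,0.004,0],[-1,0,0,0,0],[-1,0,0,0,0]]]'
python3 - <<'E'
from h import *
im,c=shot('wrist','w1'); print(c['fx'],np.round(c['pose'],2).tolist()); plan(592,-49,120,-18.5)
E
```

```text
clock: 2.1
eef_pos: [586.1, -42.7, 177.1]
ee_rot: [0.987, -0.16, -0.001, 0.0]
wrist_force: [-0.6, -0.6, 0.4]
grip_width: 85.1
grasp_force: 0.0
335.7757276509149 [[-0.32, -0.9, -0.3, 663.5], [-0.95, 0.3, 0.1, -68.52], [0.0, 0.32, -0.95, 308.65], [0.0, 0.0, 0.0, 1.0]]
t 2.1 at [585.5 -44.  177.4] yaw -18.5 turn -0.0 shift mm [ 7.7  2.6 57.4] rows 2 each [0.0039 0.0013 0.0287] grip 85.3 0.0 F [ 0.4  0.2 -0.6]
```

View pics/w1.png

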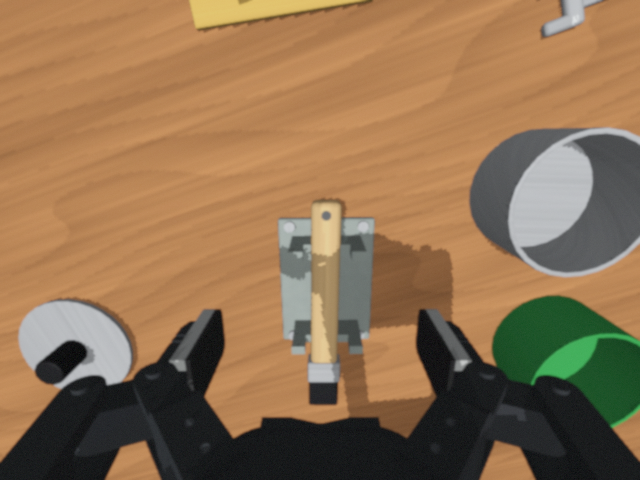

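Wrist view: the brush lies along the image, handle end at about (326,202), wood/ferrule joint at about (324,362), bristle end at about (323,403), aligned with the tool.

```bash
python3 - <<'E'
from h import *
c=bot.calibration('wrist'); a=ray(c,326.5,201,53);b=ray(c,324,362,53);e=ray(c,323,403,50)
u=b-a; print(a,b,e,np.linalg.norm(u),np.degrees(np.arctan2(u[1],u[0])))
u/=np.linalg.norm(u); g=a+17*u; print(g,'origin',a+90*u); plan(g[0],g[1],37,-18.5)
E
```

```text
[612.94263029 -58.78490252  53.        ] [472.60406274 -10.39203681  53.        ] [425.62664349   6.10821242  50.        ] 148.44791340227545 160.97430047628347
[596.87129865 -53.24303468  53.        ] origin [527.85910982 -29.4456022   53.        ]
t 2.1 at [585.5 -44.  177.4] yaw -18.5 turn -0.0 shift mm [ 13.7   5.1 140.4] rows 4 each [0.0034 0.0013 0.0351] grip 85.3 0.0 F [ 0.4  0.2 -0.6]
```

```bash
python3 -m crank '[[[-1,0.003,0.001,0.035,0],[-1,0.003,0.001,0.035,0],[-1,0.003,0.001,0.035,0],[-1,0.003,0.001,0.035,0],[-1,0,0,0,0]]]' 20
python3 -m crank '[[[0.3,0,0,0,0],[0.3,0,0,0,0],[0.3,0,0,0,0],[0.3,0,0,0,0]]]' 20
python3 -m crank '[[[0.5,0,0,0,0],[0.5,0,0,0,0],[0.5,0,0,0,0]]]' 20
```

```text
clock: 2.57
eef_pos: [588.7, -52.9, 30.2]
ee_rot: [0.987, -0.163, -0.008, -0.0]
wrist_force: [-2.5, 0.2, -1.1]
grip_width: 85.3
grasp_force: 0.0
clock: 2.9
eef_pos: [598.3, -53.1, 41.6]
ee_rot: [0.987, -0.162, 0.003, 0.0]
wrist_force: [0.1, -0.2, 0.9]
grip_width: 38.9
grasp_force: 0.0
clock: 3.15
eef_pos: [597.7, -52.6, 40.8]
ee_rot: [0.987, -0.162, 0.002, 0.0]
wrist_force: [-0.8, -0.8, 7.0]
grip_width: 23.6
grasp_force: 23.5
```

```bash
python3 -m crank '[[[0.5,0,0,-0.01,0],[0.5,0,0,-0.01,0],[0.5,0,0,-0.02,0],[0.5,0,0,-0.02,0],[0.5,0,0,-0.02,0]]]' 20
python3 -m crank '[[[0.5,0,0,-0.01,0],[0.5,0,0,0,0],[0.5,0,0,0,0],[0.5,0,0,0,0]]]' 20
python3 - <<'E'
from h import *
im,c=shot('side','s2'); cv2.imwrite('pics/s2c.png',cv2.resize(im[130:330,230:500],(800,592)))
E
```

```text
clock: 3.57
eef_pos: [595.8, -52.1, 119.6]
ee_rot: [0.987, -0.162, -0.0, -0.0]
wrist_force: [-0.1, 0.6, -1.1]
grip_width: 23.8
grasp_force: 22.6
clock: 3.9
eef_pos: [595.1, -52.0, 127.1]
ee_rot: [0.987, -0.162, -0.001, -0.0]
wrist_force: [-0.6, 0.7, -1.3]
grip_width: 23.5
grasp_force: 22.6
```

View pics/s2c.png

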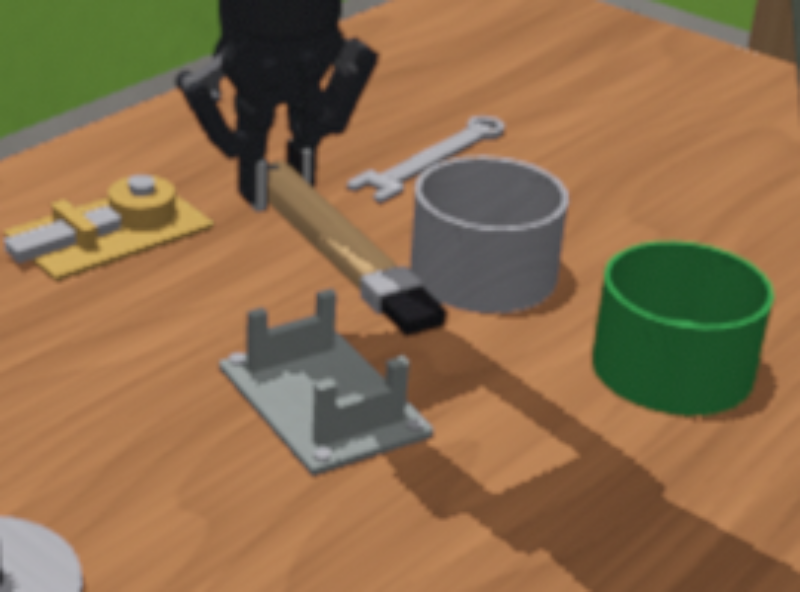

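The crop shows the brush held by its handle end above the rest, with the bristle end at about (370,234) in the full image. I'll compute the droop.

```bash
cat >> h.py <<'E'
def droop(img=None, L=168):
    s=bot.state(); c=bot.calibration('side'); M=R.from_quat(s['ee_rot']).as_matrix(); g=s['eef_pos']-8*M[:,2]; u=-M[:,0]
    for t in range(0,91,10):
        a=np.radians(t); p=g+L*(u*np.cos(a)+M[:,2]*np.sin(a)); print(t,np.round(proj(c,p)).tolist(),p.round().tolist())
def bristle(im,box):
    x0,y0,x1,y1=box; m=(im[y0:y1,x0:x1].max(2)<45).astype(np.uint8); n,l,st,ce=cv2.connectedComponentsWithStats(m)
    print([(st[i][4],(ce[i]+[x0,y0]).round(1).tolist()) for i in range(1,n) if st[i][4]>25])
E
python3 - <<'E'
from h import *
droop(); im=cv2.imread('pics/s2.png'); bristle(im,(340,200,400,260))
E
```

```text
0 [369.0, 232.0] [436.0, 2.0, 135.0]
10 [367.0, 246.0] [438.0, 1.0, 106.0]
20 [364.0, 257.0] [445.0, -2.0, 78.0]
30 [360.0, 265.0] [457.0, -5.0, 51.0]
40 [354.0, 271.0] [473.0, -11.0, 27.0]
50 [348.0, 274.0] [492.0, -17.0, 6.0]
60 [342.0, 274.0] [515.0, -25.0, -11.0]
70 [335.0, 272.0] [540.0, -34.0, -23.0]
80 [328.0, 267.0] [567.0, -43.0, -31.0]
90 [321.0, 261.0] [594.0, -52.0, -33.0]
[(np.int32(223), [369.2, 234.6])]
```

Droop is only about 2°: friction holds the brush level. The tool can't tilt, so the brush must pivot in the grip. I'll try an inertial ratchet: sharp start up with a gentle stop, then gentle start down with a sharp stop.

```bash
python3 -m crank '[[[0.5,0,0,-0.0417,0],[0.5,0,0,-0.0417,0],[0.5,0,0,-0.035,0],[0.5,0,0,-0.025,0],[0.5,0,0,-0.015,0]]]' 20
python3 -m crank '[[[0.5,0,0,-0.008,0],[0.5,0,0,0,0],[0.5,0,0,0,0]]]' 20
python3 - <<'E'
from h import *
im,c=shot('side','s3'); droop(); bristle(im,(300,130,420,260))
E
```

```text
clock: 4.37
eef_pos: [597.2, -52.6, 289.6]
ee_rot: [0.987, -0.162, 0.002, 0.0]
wrist_force: [0.5, 0.1, -0.7]
grip_width: 23.8
grasp_force: 22.4
clock: 4.62
eef_pos: [595.4, -52.2, 292.8]
ee_rot: [0.987, -0.162, -0.001, -0.0]
wrist_force: [0.4, -0.5, -0.9]
grip_width: 23.7
grasp_force: 22.4
0 [376.0, 140.0] [436.0, 2.0, 301.0]
10 [374.0, 157.0] [438.0, 1.0, 272.0]
20 [370.0, 172.0] [445.0, -2.0, 243.0]
30 [365.0, 183.0] [457.0, -5.0, 217.0]
40 [359.0, 192.0] [473.0, -11.0, 193.0]
50 [352.0, 197.0] [492.0, -17.0, 172.0]
60 [345.0, 200.0] [515.0, -25.0, 155.0]
70 [338.0, 199.0] [540.0, -34.0, 142.0]
80 [330.0, 196.0] [567.0, -43.0, 135.0]
90 [323.0, 191.0] [594.0, -52.0, 132.0]
[(np.int32(250), [376.3, 142.8])]
```

```bash
python3 -m crank '[[[0.5,0.01,0.017,0,0],[0.5,0.02,0.03,0,0],[0.5,0.02,0.032,0,0],[0.5,0.02,0.032,0,0],[0.5,0.02,0.032,0,0]]]' 20 >/dev/null
python3 -m crank '[[[0.5,0.015,0.025,0,0],[0.5,0.01,0.016,0,0],[0.47,0,0,0,0],[0.46,0,0,0,0]]]' 20
python3 -m crank '[[[0.45,0,0,0,0]]]' 20
python3 -m crank '[[[0.44,0,0,0,0]]]' 20
```

```text
clock: 5.42
eef_pos: [645.2, -264.0, 291.0]
ee_rot: [0.987, -0.163, -0.003, -0.001]
wrist_force: [0.8, -0.4, -0.1]
grip_width: 23.7
grasp_force: 22.3
clock: 5.5
eef_pos: [645.5, -262.4, 292.3]
ee_rot: [0.987, -0.162, -0.002, -0.001]
wrist_force: [-0.8, -0.1, -0.5]
grip_width: 23.6
grasp_force: 22.3
clock: 5.58
eef_pos: [645.9, -261.8, 293.5]
ee_rot: [0.987, -0.161, -0.001, -0.001]
wrist_force: [0.0, 1.0, -0.7]
grip_width: 24.0
grasp_force: 3.8
```

The force eased to 3.8 N at closure 0.44. Checking droop.

```bash
python3 -m crank '[[[0.44,0,0,0,0]]]' 20
python3 - <<'E'
from h import *
im,c=shot('side','s4'); droop(); bristle(im,(380,90,520,260)); print(bot.state()['grasp_force'])
E
```

```text
clock: 5.67
eef_pos: [646.2, -261.8, 294.4]
ee_rot: [0.987, -0.161, -0.0, -0.0]
wrist_force: [-0.1, -0.3, -0.0]
grip_width: 23.8
grasp_force: 3.8
0 [428.0, 98.0] [487.0, -209.0, 303.0]
10 [425.0, 113.0] [489.0, -209.0, 274.0]
20 [421.0, 126.0] [497.0, -212.0, 245.0]
30 [415.0, 137.0] [508.0, -216.0, 219.0]
40 [409.0, 146.0] [524.0, -221.0, 195.0]
50 [402.0, 152.0] [544.0, -228.0, 174.0]
60 [394.0, 155.0] [567.0, -235.0, 157.0]
70 [387.0, 155.0] [592.0, -244.0, 145.0]
80 [379.0, 154.0] [619.0, -253.0, 137.0]
90 [372.0, 150.0] [646.0, -262.0, 135.0]
[(np.int32(186), [423.5, 122.9])]
3.8215532898902893
```

It pivots (about 17°). One more short moment, then tighten.

```bash
python3 -m crank '[[[0.44,0,0,0,0],[0.5,0,0,0,0],[0.5,0,0,0,0]]]' 20
python3 - <<'E'
from h import *
im,c=shot('side','s5'); droop(); bristle(im,(340,90,520,260)); print(bot.state()['grasp_force'])
E
```

```text
clock: 5.97
eef_pos: [646.3, -263.0, 294.9]
ee_rot: [0.987, -0.162, 0.0, 0.0]
wrist_force: [-0.5, -0.1, -1.2]
grip_width: 23.6
grasp_force: 21.7
0 [428.0, 98.0] [487.0, -209.0, 303.0]
10 [425.0, 113.0] [490.0, -210.0, 274.0]
20 [421.0, 126.0] [497.0, -213.0, 245.0]
30 [416.0, 137.0] [508.0, -217.0, 219.0]
40 [409.0, 146.0] [524.0, -222.0, 195.0]
50 [402.0, 151.0] [544.0, -229.0, 174.0]
60 [394.0, 154.0] [567.0, -236.0, 157.0]
70 [387.0, 155.0] [592.0, -245.0, 145.0]
80 [379.0, 153.0] [619.0, -254.0, 137.0]
90 [372.0, 149.0] [646.0, -263.0, 135.0]
[(np.int32(158), [399.3, 155.8])]
21.74015164375305
```

The brush now hangs at about 54°, tip at about (544,-229,155), nearly over the pot centre (550,-231). Dipping 120 mm.

```bash
python3 -m crank '[[[0.5,0.003,0,0.012,0],[0.5,0.002,0,0.025,0],[0.5,0,0,0.025,0],[0.5,0,0,0.02,0]]]' 20
python3 - <<'E'
from h import *
im,c=shot('side','s6'); cv2.imwrite('pics/s6c.png',cv2.resize(im[100:260,310:510],(750,600))); bristle(im,(340,90,520,260))
s=bot.state(); g=s['eef_pos']+[0,0,8]
for t in(45,50,55,60):
    a=np.radians(t); M=R.from_quat(s['ee_rot']).as_matrix(); print(t,np.round(proj(c,g+168*(-M[:,0]*np.cos(a)+M[:,2]*np.sin(a))),1), (g+183*(-M[:,0]*np.cos(a)+M[:,2]*np.sin(a))).round())
E
```

```text
clock: 6.35
eef_pos: [650.4, -264.7, 209.7]
ee_rot: [0.987, -0.162, -0.001, -0.0]
wrist_force: [-0.4, -0.2, -1.7]
grip_width: 23.4
grasp_force: 21.8
[(np.int32(335), [364.4, 99.5]), (np.int32(236), [385.7, 96.9]), (np.int32(157), [394.5, 191.9]), (np.int32(30), [508.4, 244.2])]
45 [400.8 188.6] [ 524. -221.   84.]
50 [397.5 190.6] [ 535. -225.   73.]
55 [394. 192.] [ 547. -229.   63.]
60 [390.4 192.8] [ 560. -233.   55.]
```

View pics/s6c.png

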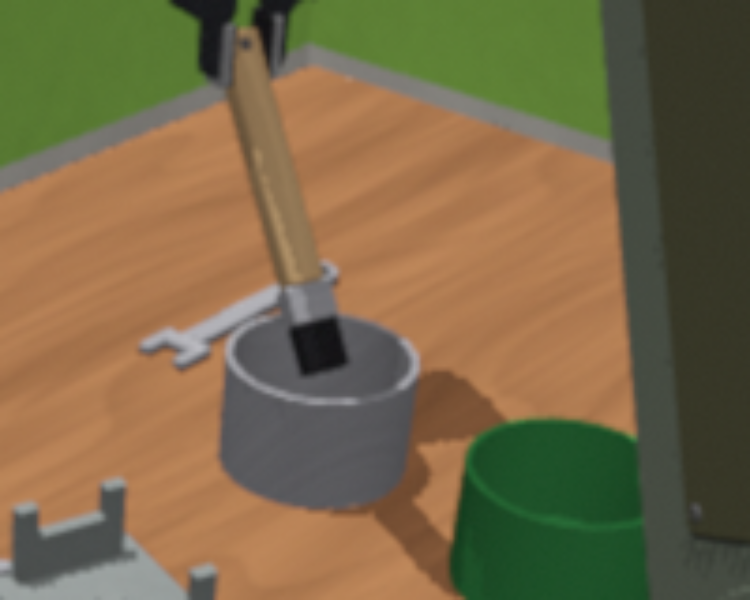

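Tip is inside the mouth near centre. Lowering 30 mm, holding, then raising out.

```bash
python3 -m crank '[[[0.5,0,0,0.015,0],[0.5,0,0,0.012,0],[0.5,0,0,0.003,0],[0.5,0,0,0,0],[0.5,0,0,0,0]]]' 20
python3 -m crank '[[[0.5,0,0,0,0],[0.5,0,0,0,0],[0.5,0,0,0,0],[0.5,0,0,0,0],[0.5,0,0,0,0]]]' 20
python3 -m crank '[[[0.5,0,0,-0.01,0],[0.5,0,0,-0.025,0],[0.5,0,0,-0.03,0],[0.5,0,0,-0.03,0],[0.5,0,0,-0.02,0]]]' 20
python3 -m crank '[[[0.5,0,0,-0.01,0],[0.5,0,0,0,0]]]' 20
python3 - <<'E'
from h import *
im,c=shot('top','t2'); shot('side','s7')
cv2.imwrite('pics/t2c.png',cv2.resize(im[195:295,285:385],(600,600),interpolation=cv2.INTER_CUBIC)); plan(595,-52,200,-18.6)
E
```

```text
clock: 6.82
eef_pos: [651.3, -265.2, 183.1]
ee_rot: [0.987, -0.162, 0.0, 0.0]
wrist_force: [0.0, -0.3, -0.3]
grip_width: 23.5
grasp_force: 21.7
clock: 7.23
eef_pos: [651.2, -265.1, 183.1]
ee_rot: [0.987, -0.162, 0.0, 0.0]
wrist_force: [1.3, -0.1, -1.3]
grip_width: 24.0
grasp_force: 21.7
clock: 7.65
eef_pos: [651.9, -265.5, 302.5]
ee_rot: [0.987, -0.162, 0.003, 0.001]
wrist_force: [1.0, -0.6, 0.1]
grip_width: 24.1
grasp_force: 21.8
clock: 7.82
eef_pos: [652.4, -265.8, 312.5]
ee_rot: [0.987, -0.162, 0.004, 0.001]
wrist_force: [0.6, -0.6, -0.2]
grip_width: 23.8
grasp_force: 21.8
t 7.9 at [ 650.7 -264.8  307. ] yaw -18.6 turn -0.001 shift mm [-120.7 -183.9  107. ] rows 7 each [-0.0172 -0.0263  0.0153] grip 23.5 21.8 F [ 0.3  0.5 -0.5]
```

View pics/t2c.png

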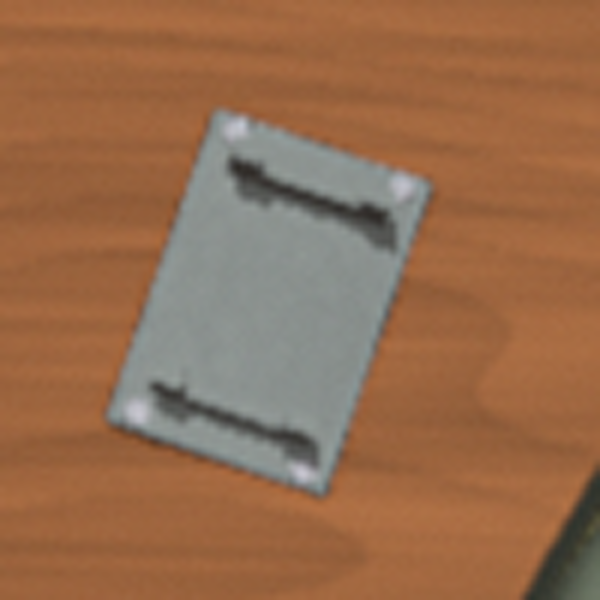

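Rest empty and unobstructed: base corners in the crop are (217,107), (435,182), (327,495) and (107,420).

```bash
python3 - <<'E'
from h import *
c=bot.calibration('top'); q=[ray(c,285+x/6,195+y/6,8) for x,y in((217,107),(435,182),(327,495),(107,420))]
o=np.mean(q,0); u=(q[3]+q[2]-q[0]-q[1]); u/=np.linalg.norm(u); n=np.array([-u[1],u[0],0]); print('rest',o,u,np.degrees(np.arctan2(u[1],u[0])), [np.linalg.norm(q[i]-q[(i+1)%4]) for i in range(4)])
w=ray(c,330.98,237.56,53); print('brush origin in rest (top)',(w+15*u-o)@u,(w-o)@n)
g=np.array([595.1,-52,0]); print('grip in rest',(g-o)@u,(g-o)@n)
im=cv2.imread('pics/s7.png'); bristle(im,(340,60,520,200)); droop()
E
```

```text
rest [525.81743555 -29.81194244   8.        ] [-0.95121947  0.30851502  0.        ] 162.03023849009566 [np.float64(89.67600618797672), np.float64(128.87583635122596), np.float64(89.1292035793574), np.float64(129.39015136571655)]
brush origin in rest (top) 4.574864782349292 -3.836228064206793
grip in rest -72.74827334854271 -0.268999421974425
[(np.int32(67), [368.4, 65.4]), (np.int32(160), [398.5, 148.1])]
0 [428.0, 90.0] [492.0, -211.0, 315.0]
10 [425.0, 106.0] [494.0, -212.0, 286.0]
20 [420.0, 119.0] [501.0, -214.0, 258.0]
30 [415.0, 130.0] [513.0, -218.0, 231.0]
40 [408.0, 139.0] [529.0, -224.0, 207.0]
50 [401.0, 145.0] [548.0, -230.0, 186.0]
60 [394.0, 148.0] [571.0, -238.0, 170.0]
70 [386.0, 149.0] [596.0, -246.0, 157.0]
80 [379.0, 147.0] [623.0, -255.0, 150.0]
90 [371.0, 143.0] [651.0, -265.0, 147.0]
```

```bash
python3 -m crank '[[[0.5,-0.01,-0.0135,0,0],[0.5,-0.02,-0.027,0,0],[0.5,-0.025,-0.033,0.005,0],[0.5,-0.025,-0.033,0.01,0],[0.5,-0.025,-0.033,0.015,0]]]' 20 >/dev/null
python3 -m crank '[[[0.5,-0.02,-0.027,0.015,0],[0.5,-0.01,-0.017,0.015,0],[0.5,0,0,0.01,0],[0.5,0,0,0.007,0],[0.5,0,0,0,0]]]' 20
python3 - <<'E'
from h import *
plan(581,-47.7,178,-18.4)
im,c=shot('side','s8'); bristle(im,(310,150,420,280)); droop()
E
```

```text
clock: 8.75
eef_pos: [580.9, -51.1, 228.0]
ee_rot: [0.987, -0.162, -0.003, 0.0]
wrist_force: [-0.4, 0.1, -0.3]
grip_width: 23.3
grasp_force: 21.7
t 8.8 at [580.9 -51.1 228. ] yaw -18.6 turn -0.004 shift mm [-1.  -3.3 50. ] rows 2 each [-0.0005 -0.0016  0.025 ] grip 23.3 21.7 F [-0.4  0.1 -0.3]
[(np.int32(202), [353.9, 236.0])]
0 [380.0, 180.0] [423.0, 2.0, 238.0]
10 [377.0, 196.0] [425.0, 1.0, 209.0]
20 [374.0, 209.0] [432.0, -1.0, 181.0]
30 [369.0, 219.0] [444.0, -5.0, 154.0]
40 [363.0, 227.0] [460.0, -10.0, 130.0]
50 [356.0, 231.0] [479.0, -17.0, 109.0]
60 [349.0, 232.0] [502.0, -25.0, 92.0]
70 [341.0, 231.0] [527.0, -33.0, 80.0]
80 [334.0, 227.0] [554.0, -42.0, 72.0]
90 [327.0, 221.0] [581.0, -52.0, 70.0]
```

```bash
python3 -m crank '[[[0.5,0,-0.002,0.015,0],[0.5,0,-0.001,0.015,0],[0.5,0,0,0.01,0],[0.5,0,0,0,0]]]' 20
python3 -m crank '[[[0.5,0,0,0.004,0],[0.5,0,0,0.004,0],[0.5,0,0,0,0]]]' 20
python3 - <<'E'
from h import *
plan(581,-47.7,178,-18.4)
im,c=shot('side','s9'); cv2.imwrite('pics/s9c.png',cv2.resize(im[170:300,290:420],(600,600))); bristle(im,(310,150,420,300)); droop()
E
```

```text
clock: 9.13
eef_pos: [582.5, -49.1, 189.2]
ee_rot: [0.987, -0.163, -0.002, -0.0]
wrist_force: [-0.9, 0.1, -0.6]
grip_width: 23.5
grasp_force: 21.7
clock: 9.38
eef_pos: [585.0, -49.0, 184.8]
ee_rot: [0.987, -0.162, 0.002, 0.0]
wrist_force: [1.0, -0.1, 1.7]
grip_width: 24.0
grasp_force: 22.0
t 9.4 at [585.  -49.  184.8] yaw -18.7 turn -0.005 shift mm [-4.2  0.1  6.8] rows 1 each [-0.0042  0.0001  0.0068] grip 24.0 22.0 F [ 1.  -0.1  1.7]
[(np.int32(163), [316.1, 158.0]), (np.int32(91), [335.4, 156.1]), (np.int32(207), [350.0, 255.4])]
0 [375.0, 205.0] [426.0, 5.0, 192.0]
10 [373.0, 220.0] [428.0, 4.0, 163.0]
20 [369.0, 232.0] [435.0, 2.0, 135.0]
30 [365.0, 242.0] [447.0, -2.0, 109.0]
40 [359.0, 248.0] [463.0, -8.0, 85.0]
50 [352.0, 252.0] [483.0, -14.0, 64.0]
60 [345.0, 252.0] [506.0, -22.0, 47.0]
70 [338.0, 250.0] [531.0, -31.0, 35.0]
80 [331.0, 246.0] [558.0, -40.0, 27.0]
90 [324.0, 240.0] [585.0, -49.0, 25.0]
```

View pics/s9c.png

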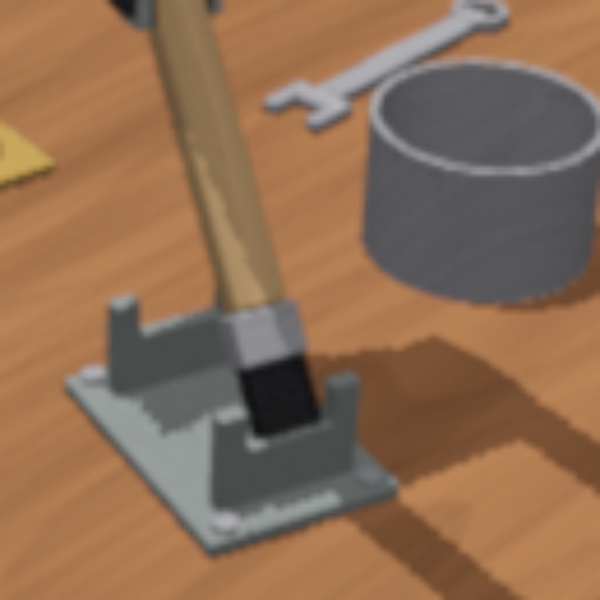

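Bristle end is between the front horns, right at the plate, possibly just inside it. Raising and shifting about 10 mm forward before levelling.

```bash
python3 -m crank '[[[0.5,0,0,-0.012,0],[0.5,-0.007,0,0,0],[0.5,-0.006,0,0,0],[0.5,0,0,0.008,0],[0.5,0,0,0.004,0]]]' 20
python3 -m crank '[[[0.5,0,0,0.005,0],[0.5,0,0,0.003,0],[0.5,0,0,0,0]]]' 20
python3 - <<'E'
from h import *
plan(581,-47.7,178,-18.4)
im,c=shot('side','s10'); bristle(im,(310,180,420,300)); droop(L=171)
E
```

```text
clock: 9.85
eef_pos: [570.3, -43.5, 182.7]
ee_rot: [0.987, -0.162, -0.001, -0.0]
wrist_force: [0.2, -0.5, -1.1]
grip_width: 23.7
grasp_force: 21.7
clock: 10.1
eef_pos: [570.4, -43.8, 173.9]
ee_rot: [0.987, -0.162, -0.002, -0.0]
wrist_force: [-0.7, -0.3, -0.8]
grip_width: 23.5
grasp_force: 21.7
t 10.1 at [570.4 -43.8 173.9] yaw -18.6 turn -0.004 shift mm [11.3  0.4 -4.1] rows 1 each [ 0.0113  0.0004 -0.0041] grip 23.5 21.7 F [-0.7 -0.3 -0.8]
[(np.int32(224), [354.3, 264.9])]
0 [380.0, 216.0] [409.0, 11.0, 183.0]
10 [378.0, 231.0] [411.0, 10.0, 153.0]
20 [374.0, 243.0] [418.0, 7.0, 124.0]
30 [369.0, 252.0] [430.0, 3.0, 97.0]
40 [363.0, 259.0] [447.0, -2.0, 73.0]
50 [357.0, 262.0] [466.0, -9.0, 52.0]
60 [349.0, 263.0] [490.0, -16.0, 35.0]
70 [342.0, 261.0] [515.0, -25.0, 22.0]
80 [335.0, 256.0] [542.0, -34.0, 14.0]
90 [328.0, 249.0] [571.0, -44.0, 12.0]
```

```bash
python3 -m crank '[[[0.5,0.005,0,0,0],[0.5,0.005,0,0.004,0],[0.5,0.004,0,0.0035,0],[0.5,0.004,0,0.0035,0],[0.5,0,0,0,0]]]' 20
python3 - <<'E'
from h import *
plan(595,-52,150,-18.4)
im,c=shot('side','s11'); bristle(im,(310,180,420,300)); droop(L=171)
E
```

```text
clock: 10.57
eef_pos: [589.0, -50.1, 163.8]
ee_rot: [0.987, -0.162, -0.0, -0.0]
wrist_force: [0.1, 1.0, 0.4]
grip_width: 23.8
grasp_force: 21.7
t 10.6 at [589.  -50.1 163.8] yaw -18.7 turn -0.004 shift mm [ 6.3 -0.1 13.8] rows 1 each [ 0.0063 -0.0001  0.0138] grip 23.8 21.7 F [0.1 1.  0.4]
[(np.int32(221), [352.8, 262.7])]
0 [374.0, 216.0] [427.0, 5.0, 172.0]
10 [372.0, 230.0] [429.0, 4.0, 142.0]
20 [368.0, 243.0] [437.0, 1.0, 114.0]
30 [363.0, 252.0] [448.0, -3.0, 87.0]
40 [358.0, 258.0] [465.0, -8.0, 62.0]
50 [351.0, 261.0] [485.0, -15.0, 41.0]
60 [344.0, 262.0] [508.0, -23.0, 24.0]
70 [337.0, 260.0] [533.0, -31.0, 11.0]
80 [330.0, 255.0] [561.0, -40.0, 4.0]
90 [323.0, 249.0] [589.0, -50.0, 1.0]
```

Levelling works (now about 48°). Continue down.

```bash
python3 -m crank '[[[0.5,0.003,0,0.004,0],[0.5,0.003,0,0.008,0],[0.5,0,0,0.01,0],[0.5,0,0,0.01,0],[0.5,0,0,0.008,0]]]' 20
python3 - <<'E'
from h import *
plan(595,-52,41,-18.4)
im,c=shot('side','s12'); bristle(im,(310,180,420,300)); droop(L=171)
E
```

```text
clock: 11.03
eef_pos: [593.8, -51.6, 123.2]
ee_rot: [0.987, -0.162, -0.0, -0.0]
wrist_force: [-0.2, -0.8, 1.8]
grip_width: 23.3
grasp_force: 21.7
t 11.0 at [593.8 -51.6 123.2] yaw -18.6 turn -0.004 shift mm [ 1.3 -0.  82.2] rows 3 each [ 0.0004 -0.      0.0274] grip 23.3 21.7 F [-0.2 -0.8  1.8]
[(np.int32(119), [313.7, 187.6]), (np.int32(48), [330.8, 183.6]), (np.int32(233), [358.0, 273.8])]
0 [371.0, 236.0] [430.0, 3.0, 130.0]
10 [369.0, 250.0] [433.0, 3.0, 100.0]
20 [366.0, 261.0] [440.0, 0.0, 72.0]
30 [361.0, 270.0] [451.0, -4.0, 44.0]
40 [356.0, 276.0] [468.0, -9.0, 20.0]
50 [349.0, 279.0] [487.0, -16.0, -1.0]
60 [343.0, 279.0] [510.0, -24.0, -18.0]
70 [336.0, 276.0] [536.0, -32.0, -31.0]
80 [329.0, 272.0] [563.0, -42.0, -39.0]
90 [322.0, 265.0] [591.0, -51.0, -42.0]
```

```bash
python3 -m crank '[[[0.5,0,0,0.012,0],[0.5,0,0,0.012,0],[0.5,0,0,0.012,0],[0.5,0,0,0.012,0],[0.5,0,0,0.01,0]]]' 20
python3 -m crank '[[[0.5,0,0,0.008,0],[0.5,0,0,0.006,0],[0.5,0,0,0.004,0],[0.5,0,0,0,0]]]' 20
python3 - <<'E'
from h import *
plan(595,-52,41,-18.4)
im,c=shot('side','s13'); bristle(im,(310,180,420,300)); droop(L=171)
im,c=shot('wrist','w13'); shot('top','t13')
E
```

```text
clock: 11.5
eef_pos: [593.6, -51.6, 64.9]
ee_rot: [0.987, -0.162, -0.0, -0.0]
wrist_force: [0.9, -0.8, 2.1]
grip_width: 23.7
grasp_force: 21.6
clock: 11.83
eef_pos: [593.6, -51.6, 47.7]
ee_rot: [0.987, -0.162, -0.001, -0.0]
wrist_force: [0.8, 0.5, 0.7]
grip_width: 23.9
grasp_force: 21.4
t 11.8 at [593.6 -51.6  47.7] yaw -18.6 turn -0.004 shift mm [ 1.4 -0.   6.7] rows 1 each [ 0.0014 -0.      0.0067] grip 23.9 21.4 F [0.8 0.5 0.7]
[(np.int32(1290), [327.1, 198.3]), (np.int32(214), [367.3, 278.4])]
0 [367.0, 271.0] [432.0, 3.0, 56.0]
10 [366.0, 284.0] [434.0, 2.0, 27.0]
20 [363.0, 294.0] [441.0, -0.0, -2.0]
30 [358.0, 301.0] [453.0, -4.0, -29.0]
40 [353.0, 306.0] [469.0, -10.0, -54.0]
50 [347.0, 308.0] [489.0, -16.0, -75.0]
60 [341.0, 307.0] [512.0, -24.0, -92.0]
70 [334.0, 304.0] [538.0, -33.0, -105.0]
80 [328.0, 299.0] [565.0, -42.0, -112.0]
90 [321.0, 292.0] [593.0, -51.0, -115.0]
```

```bash
python3 -m crank '[[[0.5,0,0,0.003,0],[0.5,0,0,0.003,0],[0.5,0,0,0.002,0],[0.5,0,0,0,0]]]' 20
python3 -m crank '[[[0.43,0,0,0,0],[0.42,0,0,0,0],[0.4,0,0,0,0],[0.35,0,0,0,0]]]' 20
python3 -m crank '[[[0,0,0,0,0],[-0.6,0,0,0,0],[-1,0,0,0,0],[-1,0,0,0,0],[-1,0,0,0,0]]]' 20
python3 - <<'E'
from h import *
im,c=shot('side','s14'); bristle(im,(310,200,420,300)); print(proj(c,np.array([526,-30,44])+95*np.array([-.951,.3085,0])))
print(bot.state()['grip_width'],bot.state()['eef_pos'])
E
```

```text
clock: 12.32
eef_pos: [594.5, -51.8, 40.7]
ee_rot: [0.987, -0.162, 0.0, 0.0]
wrist_force: [1.3, -0.7, 1.4]
grip_width: 24.0
grasp_force: 21.7
clock: 12.65
eef_pos: [593.7, -51.5, 40.4]
ee_rot: [0.987, -0.162, -0.0, -0.0]
wrist_force: [0.6, -0.1, 0.8]
grip_width: 27.7
grasp_force: 0.0
clock: 13.07
eef_pos: [594.1, -51.7, 40.6]
ee_rot: [0.987, -0.162, -0.0, -0.0]
wrist_force: [0.4, 0.6, 0.5]
grip_width: 84.8
grasp_force: 0.0
[(np.int32(153), [319.6, 203.4]), (np.int32(199), [345.5, 207.9]), (np.int32(208), [367.3, 276.7])]
(np.float64(366.66723025080915), np.float64(274.79398650839))
85.37233759047476 [594.10450321 -51.63802595  40.6697902 ]
```

Released. Rise, then check the brush on its rest while moving toward the lid.

```bash
python3 -m crank '[[[-1,0,0,-0.02,0],[-1,0,0,-0.035,0],[-1,0,0,-0.04,0],[-1,0,0,-0.04,0],[-1,0,0,-0.02,0]]]' 20
python3 -c "
from h import *
plan(537,243,180,-18.6)"
```

```text
clock: 13.53
eef_pos: [596.7, -52.2, 201.6]
ee_rot: [0.987, -0.162, 0.004, 0.0]
wrist_force: [1.9, 0.0, 0.5]
grip_width: 85.3
grasp_force: 0.0
t 13.5 at [596.7 -52.2 201.6] yaw -18.6 turn -0.001 shift mm [-150.7 -260.8   21.6] rows 8 each [-0.0188 -0.0326  0.0027] grip 85.3 0.0 F [1.9 0.  0.5]
```

```bash
python3 -m crank '[[[-1,-0.019,-0.033,0,0],[-1,-0.019,-0.033,0,0],[-1,-0.019,-0.033,0,0],[-1,-0.019,-0.033,0,0],[-1,-0.019,-0.033,0.007,0]]]' 20 >/dev/null
python3 -m crank '[[[-1,-0.019,-0.033,0.007,0],[-1,-0.019,-0.032,0.007,0],[-1,-0.018,-0.03,0,0],[-1,0,0,0,0],[-1,0,0,0,0]]]' 20
python3 - <<'E'
from h import *
wi,wc=shot('wrist','w15'); im,c=shot('top','t15'); s,_=shot('side','s15')
out=np.hstack([cv2.resize(wi,(400,300)),cv2.resize(im[190:300,280:380],(330,300))]); 
out2=np.hstack([cv2.resize(s[180:300,280:440],(400,300)),cv2.resize(im[195:275,375:463],(330,300))]); cv2.imwrite('pics/c15.png',np.vstack([out,out2]))
def dark(im,thr,box):
    x0,y0,x1,y1=box; m=(im[y0:y1,x0:x1].max(2)<thr); ys,xs=np.nonzero(m); return xs.mean()+x0,ys.mean()+y0
g=cv2.cvtColor(im,cv2.COLOR_BGR2HSV); m=((g[...,1]<50)&(g[...,2]>70)).astype(np.uint8); k=np.zeros_like(m);k[195:270,385:460]=m[195:270,385:460]
cs,_=cv2.findContours(k,0,2);q=max(cs,key=cv2.contourArea); print('pot',cv2.minEnclosingCircle(q)); 
plan(537,243,100,-18.6)
E
```

```text
clock: 14.37
eef_pos: [533.2, 244.8, 174.5]
ee_rot: [0.987, -0.16, -0.0, 0.0]
wrist_force: [0.3, -0.4, -0.2]
grip_width: 85.3
grasp_force: 0.0
pot ((422.1380615234375, 232.68252563476562), 25.082395553588867)
t 14.5 at [534.4 242.  174.8] yaw -18.7 turn -0.002 shift mm [ 2.1 -1.7 74.8] rows 2 each [ 0.0011 -0.0009  0.0374] grip 85.2 0.0 F [-0.6 -0.8  0.4]
```

View pics/c15.png

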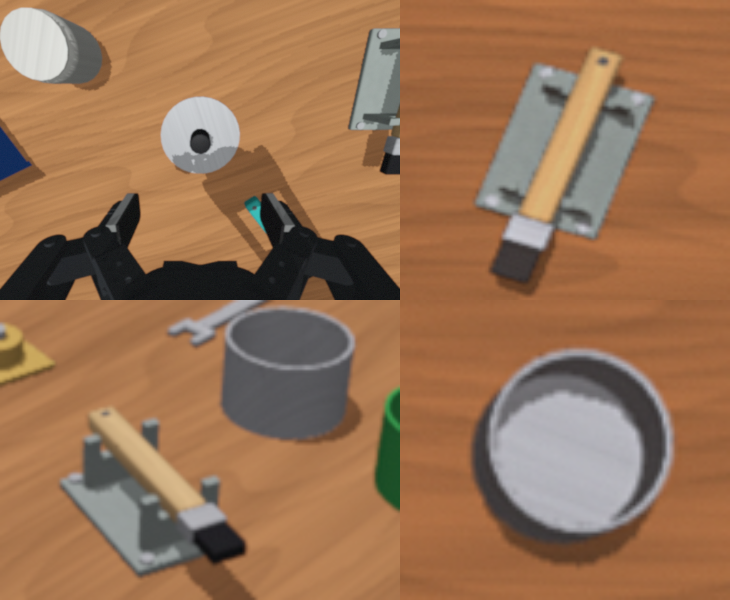

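The brush lies level in both notches, slightly towards the bristle side. The pot is unmoved. In the wrist view the lid disc is at about (321,216) full-scale, knob about (320,225). Measuring the lid.

```bash
python3 - <<'E'
from h import *
w=cv2.imread('pics/w15.png'); c=bot.calibration('wrist')
m=np.zeros(w.shape[:2],np.uint8); m[180:260,290:350]=(w[180:260,290:350].max(2)<75); cs,_=cv2.findContours(m,0,2); k=max(cs,key=cv2.contourArea); x,y,ww,hh=cv2.boundingRect(k); print('knob box',x,y,ww,hh)
# knob upper (far) ... top ellipse centre: knob top is at image bottom/top; report both
for z,v in((48,y+hh-ww/2),(48,y+ww/2)): print('knob top',ray(c,x+ww/2,v,z))
h=cv2.cvtColor(w,cv2.COLOR_BGR2HSV); m=((h[...,1]<50)&(h[...,2]>90)).astype(np.uint8); k=np.zeros_like(m);k[140:290,240:400]=m[140:290,240:400]; cs,_=cv2.findContours(k,0,2);q=max(cs,key=cv2.contourArea); e=cv2.fitEllipse(cv2.convexHull(q)); print(e,ray(c,*e[0],11))
plan(537,243,32,-18.6)
E
```

```text
knob box 305 207 32 39
knob top [540.81104531 238.8299001   48.        ]
knob top [546.29310905 236.9838648   48.        ]
((319.96417236328125, 215.66094970703125), (123.04609680175781, 126.32044982910156), 90.35305786132812) [543.74803121 238.70180693  11.        ]
t 14.5 at [534.4 242.  174.8] yaw -18.7 turn -0.002 shift mm [  2.1  -1.7 142.8] rows 4 each [ 0.0005 -0.0004  0.0357] grip 85.2 0.0 F [-0.6 -0.8  0.4]
```

```bash
python3 -m crank '[[[-1,0.003,0,0.035,0],[-1,0.002,0,0.04,0],[-1,0,0,0.035,0],[-1,0,0,0.022,0],[-1,0,0,0.008,0]]]' 20
python3 -m crank '[[[0,0,0,0,0],[0.2,0,0,0,0],[0.25,0,0,0,0],[0.3,0,0,0,0],[0.35,0,0,0,0]]]' 40
python3 -m crank '[[[0.45,0,0,0,0],[0.5,0,0,0,0],[0.5,0,0,0,0],[0.5,0,0,0,0]]]' 40
python3 -c "
from h import *
plan(539.5,240.5,32,-18.6)"
```

```text
clock: 14.93
eef_pos: [535.9, 238.6, 30.1]
ee_rot: [0.987, -0.163, -0.004, 0.002]
wrist_force: [-0.7, -0.7, -1.3]
grip_width: 85.2
grasp_force: 0.0
clock: 15.35
eef_pos: [540.5, 241.8, 36.9]
ee_rot: [0.987, -0.162, 0.002, -0.001]
wrist_force: [-0.0, 0.4, 0.7]
grip_width: 28.4
grasp_force: 0.3
clock: 15.68
eef_pos: [540.6, 241.9, 37.0]
ee_rot: [0.987, -0.162, 0.002, -0.001]
wrist_force: [0.1, -0.6, 6.8]
grip_width: 26.7
grasp_force: 39.6
t 15.7 at [540.6 241.9  37. ] yaw -18.6 turn -0.0 shift mm [-0.6  1.7  5. ] rows 1 each [-0.0006  0.0017  0.005 ] grip 26.7 39.6 F [ 0.1 -0.6  6.8]
```

```bash
python3 -m crank '[[[0.5,0,0,-0.01,0],[0.5,0,0,-0.02,0],[0.5,0,0,-0.035,0],[0.5,0,0,-0.04,0],[0.5,0,0,-0.03,0]]]' 40
python3 -m crank '[[[0.5,0,0,-0.01,0],[0.5,0,0,0,0],[0.5,0,0,0,0]]]' 40
python3 - <<'E'
from h import *
im,c=shot('side','s16'); wi,wc=shot('wrist','w16'); s=bot.state()
out=np.hstack([cv2.resize(im[120:320,120:320],(390,390)),cv2.resize(wi,(410,390))]); cv2.imwrite('pics/c16.png',out)
plan(550.4,-231,200,-18.6)
E
```

```text
clock: 16.1
eef_pos: [538.9, 241.6, 172.6]
ee_rot: [0.987, -0.162, 0.001, -0.0]
wrist_force: [-0.1, 0.1, -1.5]
grip_width: 26.5
grasp_force: 39.5
clock: 16.35
eef_pos: [538.2, 241.3, 179.2]
ee_rot: [0.987, -0.162, -0.0, 0.0]
wrist_force: [-0.4, -0.2, -2.1]
grip_width: 26.7
grasp_force: 39.6
t 16.4 at [536.7 240.8 176.6] yaw -18.6 turn -0.001 shift mm [163.5 442.8 -23.4] rows 12 each [ 0.0136  0.0369 -0.0019] grip 26.6 39.6 F [-0.7  0.1 -1.9]
```

View pics/c16.png

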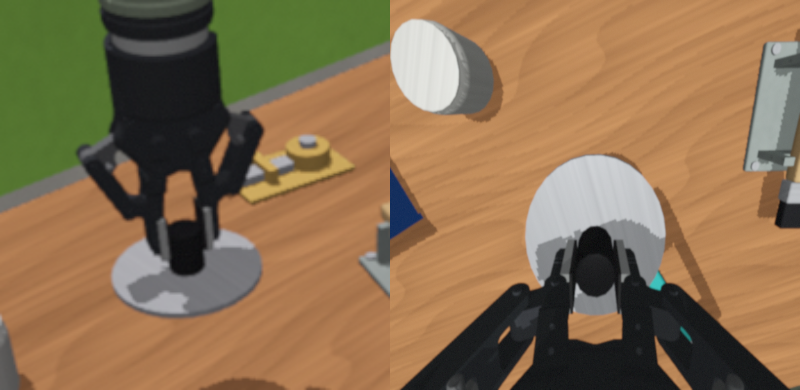

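Lid level and firmly gripped. Measure its centre relative to the TCP and carry it toward the pot.

```bash
python3 - <<'E'
from h import *
w=cv2.imread('pics/w16.png'); c=bot.calibration('wrist'); s=bot.state()
h=cv2.cvtColor(w,cv2.COLOR_BGR2HSV); m=((h[...,1]<60)&(h[...,2]>70)).astype(np.uint8); k=np.zeros_like(m);k[170:400,200:440]=m[170:400,200:440]
cs,_=cv2.findContours(k,0,2);q=np.vstack([a for a in cs if cv2.contourArea(a)>30]); hu=cv2.convexHull(q)[:,0]
z=s['eef_pos'][2]-26; P=np.array([ray(c,u,v,z)[:2] for u,v in hu]); P=P[hu[:,1]<330]  # upper arc, world
A=np.c_[2*P,np.ones(len(P))]; x=np.linalg.lstsq(A,(P**2).sum(1),rcond=None)[0]; r=np.sqrt(x[2]+x[0]**2+x[1]**2)
M=R.from_quat(s['ee_rot']).as_matrix(); print('lid c',x[:2],'r',r,'resid',np.std(np.linalg.norm(P-x[:2],axis=1)),'in tool',M[:2,:2].T@(x[:2]-s['eef_pos'][:2]))
E
python3 -m crank '[[[0.5,0.005,0.015,-0.005,0],[0.5,0.011,0.03,-0.01,0],[0.5,0.014,0.037,-0.01,0],[0.5,0.014,0.037,0,0],[0.5,0.014,0.037,0,0]]]' 40 >/dev/null
python3 -m crank '[[[0.5,0.014,0.037,0,0],[0.5,0.014,0.037,0,0],[0.5,0.014,0.037,0,0],[0.5,0.014,0.037,0,0],[0.5,0.014,0.037,0,0]]]' 40
python3 -c "
from h import *
plan(550.4,-231,200,-18.6)"
```

```text
lid c [535.26290292 240.84441988] r 57.018333368143225 resid 0.13980659145703153 in tool [-1.36304422  0.43105582]
clock: 17.28
eef_pos: [549.2, -123.9, 201.5]
ee_rot: [0.987, -0.162, -0.003, -0.001]
wrist_force: [0.4, 0.4, -1.2]
grip_width: 26.7
grasp_force: 39.7
t 17.3 at [ 549.2 -123.9  201.5] yaw -18.6 turn -0.001 shift mm [ 35.3 101.1   1.5] rows 3 each [0.0118 0.0337 0.0005] grip 26.7 39.7 F [ 0.4  0.4 -1.2]
```

```bash
python3 -m crank '[[[0.5,0.002,0.007,0,0],[0.5,0,0,0,0],[0.5,0,0,0,0]]]' 40
python3 - <<'E'
from h import *
wi,c=shot('wrist','w17'); s=bot.state(); print(s['eef_pos'],[np.round(proj(c,(550.4+51*np.cos(t),-231+51*np.sin(t),70))).tolist() for t in np.arange(0,6.3,1.57)])
cv2.imwrite('pics/c17.png',wi)
E
```

```text
clock: 17.53
eef_pos: [549.4, -129.4, 202.2]
ee_rot: [0.987, -0.163, -0.002, -0.001]
wrist_force: [0.0, 0.9, -2.6]
grip_width: 26.8
grasp_force: 39.8
[ 549.71163071 -128.5683459   202.61390483] [[427.0, 130.0], [379.0, 215.0], [454.0, 253.0], [507.0, 174.0], [427.0, 130.0]]
```

View pics/c17.png

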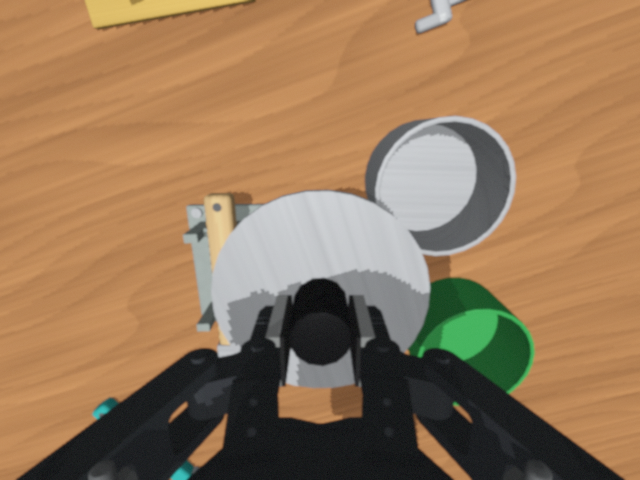

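The pot rim ring is fully visible, centred at about (446,186), outer right edge at about (515,180). Fitting the outer circle on the rim plane.

```bash
python3 - <<'E'
from h import *
w=cv2.imread('pics/w17.png'); c=bot.calibration('wrist'); s=bot.state()
h=cv2.cvtColor(w,cv2.COLOR_BGR2HSV); b=(h[...,1]<60)&(h[...,2]>60)
Q=[]
for t in np.radians(np.arange(-100,85,5)):
    for r in np.arange(85,50,-.5):
        u,v=446+r*np.cos(t),186+r*np.sin(t)
        if b[int(round(v)),int(round(u))]: Q.append((u,v));break
P=np.array([ray(c,u,v,70)[:2] for u,v in Q])
for _ in range(3):
    A=np.c_[2*P,np.ones(len(P))]; x=np.linalg.lstsq(A,(P**2).sum(1),rcond=None)[0]; r=np.sqrt(x[2]+x[0]**2+x[1]**2); e=abs(np.linalg.norm(P-x[:2],axis=1)-r); print(x[:2],r,e.max(),len(P)); P=P[e<max(1,2*e.std())]
M=R.from_quat(s['ee_rot']).as_matrix(); print('shift tool',M[:2,:2].T@(x[:2]-s['eef_pos'][:2])-[-1.36,.43])
E
```

```text
[ 554.05311908 -233.23970795] 54.79797057395039 0.5454855269385632 37
[ 554.05311908 -233.23970795] 54.79797057395039 0.5454855269385632 37
[ 554.05311908 -233.23970795] 54.79797057395039 0.5454855269385632 37
shift tool [38.89176485 97.37715192]
```

```bash
python3 -m crank '[[[0.5,0.012,0.03,0,0],[0.5,0.014,0.035,0,0],[0.5,0.009,0.022,0,0],[0.5,0.004,0.01,0,0],[0.5,0,0,0.02,0]]]' 40
python3 -m crank '[[[0.5,0,0,0.03,0],[0.5,0,0,0.02,0],[0.5,0,0,0.008,0],[0.5,0,0,0,0],[0.5,0,0,0,0]]]' 40
python3 -c "
from h import *
plan(555.5,-233.3,101,-18.6)"
```

```text
clock: 18.0
eef_pos: [559.9, -236.5, 188.6]
ee_rot: [0.987, -0.162, 0.004, 0.002]
wrist_force: [-0.0, 0.1, -0.6]
grip_width: 26.5
grasp_force: 40.0
clock: 18.42
eef_pos: [557.1, -232.9, 126.6]
ee_rot: [0.987, -0.161, -0.0, -0.0]
wrist_force: [-0.7, 0.4, -1.0]
grip_width: 26.6
grasp_force: 40.0
t 18.4 at [ 557.1 -232.9  126.6] yaw -18.5 turn 0.001 shift mm [-1.4  0.9 25.6] rows 1 each [-0.0014  0.0009  0.0256] grip 26.6 40.0 F [-0.7  0.4 -1. ]
```

```bash
python3 -m crank '[[[0.5,-0.001,0.001,0.008,0],[0.5,0,0,0.006,0],[0.5,0,0,0.003,0],[0.5,0,0,0,0],[0.5,0,0,0,0]]]' 40
python3 -m crank '[[[0.5,0,0,0.002,0],[0.5,0,0,0.002,0],[0.5,0,0,0.001,0],[0.5,0,0,0,0]]]' 40
```

```text
clock: 18.83
eef_pos: [555.5, -235.0, 109.7]
ee_rot: [0.987, -0.162, -0.0, -0.0]
wrist_force: [0.5, -0.7, -0.9]
grip_width: 26.5
grasp_force: 40.0
clock: 19.17
eef_pos: [555.3, -234.9, 104.3]
ee_rot: [0.987, -0.162, -0.0, -0.0]
wrist_force: [-0.6, -0.0, -1.5]
grip_width: 26.5
grasp_force: 40.0
```

```bash
python3 -m crank '[[[0.5,0,0,0.0015,0],[0.5,0,0,0.001,0],[0.5,0,0,0,0]]]' 40
python3 -c "
from h import *
plan(555.5,-233.3,101,-18.6)"
```

```text
clock: 19.42
eef_pos: [555.4, -234.8, 101.9]
ee_rot: [0.987, -0.162, -0.0, -0.0]
wrist_force: [0.4, 0.8, -1.7]
grip_width: 26.5
grasp_force: 40.0
t 19.4 at [ 555.4 -234.8  101.9] yaw -18.6 turn -0.001 shift mm [-0.4 -1.5  0.9] rows 1 each [-0.0004 -0.0015  0.0009] grip 26.5 40.0 F [ 0.4  0.8 -1.7]
```

Plug is in, with no resistance so far. Down by 1 mm steps until the force rises.

```bash
python3 -m crank '[[[0.5,0,0,0.001,0],[0.5,0,0,0,0]]]' 40
python3 -m crank '[[[0.5,0,0,0.001,0],[0.5,0,0,0,0]]]' 40
```

```text
clock: 19.58
eef_pos: [555.6, -235.0, 101.2]
ee_rot: [0.987, -0.162, 0.0, 0.0]
wrist_force: [0.7, 0.3, -1.2]
grip_width: 26.6
grasp_force: 39.9
clock: 19.75
eef_pos: [555.7, -235.1, 101.0]
ee_rot: [0.987, -0.162, 0.0, 0.0]
wrist_force: [-2.2, 1.1, 4.0]
grip_width: 26.7
grasp_force: 40.5
```

Contact came at the predicted height. Release gently and rise.

```bash
python3 -m crank '[[[0.38,0,0,0,0],[0.34,0,0,0,0],[0.28,0,0,0,0],[0.1,0,0,0,0],[-0.5,0,0,0,0]]]' 20
python3 -m crank '[[[-1,0,0,0,0],[-1,0,0,0,0],[-1,0,0,-0.01,0],[-1,0,0,-0.03,0],[-1,0,0,-0.04,0]]]' 20
python3 -m crank '[[[-1,0,0,-0.04,0],[-1,0,0,-0.02,0],[-1,0,0,0,0],[-1,0,0,0,0]]]' 20
python3 - <<'E'
from h import *
s,c=shot('side','s20'); t,_=shot('top','t20'); w,_=shot('wrist','w20')
cv2.imwrite('pics/c20.png',np.vstack([np.hstack([cv2.resize(s[160:300,300:500],(430,300)),cv2.resize(w,(370,300))]),np.hstack([cv2.resize(t[190:300,280:380],(300,300)),cv2.resize(t[190:280,370:470],(500,300))])]))
E
```

```text
clock: 20.17
eef_pos: [555.5, -234.9, 99.9]
ee_rot: [0.987, -0.162, 0.0, -0.0]
wrist_force: [-0.1, 0.5, 0.0]
grip_width: 49.2
grasp_force: 0.0
clock: 20.58
eef_pos: [552.8, -233.4, 177.3]
ee_rot: [0.987, -0.162, -0.004, -0.002]
wrist_force: [0.1, -0.5, 0.1]
grip_width: 85.5
grasp_force: 0.0
clock: 20.92
eef_pos: [556.6, -235.6, 243.2]
ee_rot: [0.987, -0.162, 0.003, 0.001]
wrist_force: [-0.1, 0.4, -0.1]
grip_width: 85.0
grasp_force: 0.0
```

View pics/c20.png

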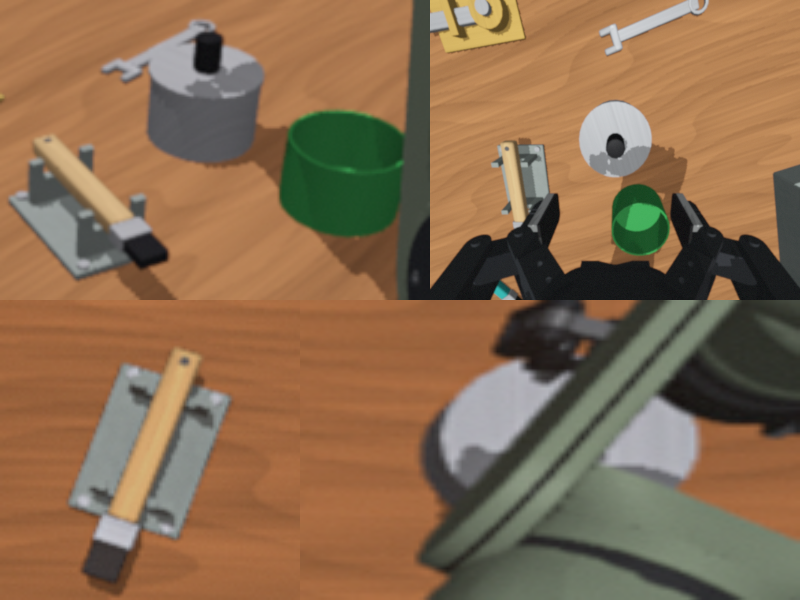

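The lid sits flat on the pot, the brush lies level across both notches, and the gripper is clear. Handing in.

```bash
python3 -c "
from plant import bot
print(bot.job_done())"
```

```text
the job is handed in; nothing more can be done
None
```

I dipped the brush in the pot, laid it back level across both notches, and set the lid squarely down on the pot; the job was handed in at about 21 s of robot time, and no verdict was returned.

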